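Set the depth stop of a vial-crimping press

TASK

The crimping press stands clamped at working depth on its setting gauge, so set its depth stop: back the brass jam nut off about a quarter turn, screw the steel stop screw down until you feel its pad bear firmly on the stop post, but do not force it. Then tighten the jam nut firmly again without straining it, and let go; leave everything else on the bench where it is.

Things in the scene. Friction and masses are not known exactly. Their poses are not given: they have to be found in the camera images.
- press: bench press for crimping vial caps, bolted down; blue base plate 200 x 250 x 22 mm, steel column at rear right with a lever head up to 290 mm high, 90 mm or more clear of the depth stop's axis. Origin at the centre of the plate's underside; x to its rear, y to its left, z up. The blue L-shaped crosshead (top face 134 mm up) is clamped on a brass gauge; its left arm carries the depth stop, a steel post stands below
- boss_top (a point): centre of the top of the round blue boss (32 mm across, 18 mm tall) on the crosshead's left end, 152 mm above the bench. The depth stop's vertical axis passes through it: first the brass jam nut, above it the stop screw's head
- nut_grip (a point): centre of the brass knurled jam nut, 40 mm across and 16 mm tall (8 mm above and below this point), on the stop's axis, 8.5 mm above the boss top; a red line on its top. Under it, down to the crosshead's top face, 18 mm are free around the narrower boss; apart from the screw's head nothing taller than the nut stands within 75 mm of the axis
- screw_head (a point): centre of the stop screw's knurled steel head, 28 mm across, 20 mm tall (10 mm above and below this point), 38 mm above the boss top, 11.5 mm clear above the nut; a white line on its top. Clockwise from above drives the pad down, 1.27 mm per rad; the head keeps its height. It turns with 0.12 N m, with the nut tight (clamped) 0.4 N m; range far beyond need
- stop_pad: dark steel pad, 22 mm across, under the crosshead on the stop screw's plunger, origin at the centre of its lower face; starts 0.4 to 3.4 mm above the stop post's flat top. Once it bears, the torque climbs by 0.43 N m per rad: firm is 40 N or more (0.05 N m over free turning), forced is over 200 N (0.26 N m over). Let go, it springs back until about 95 N are left, held by friction
- jam_nut (a joint): turn of the jam nut, rad: 0 where it just meets the boss, positive anticlockwise from above (loose), negative squeezed; starts at -0.18 to -0.13; clockwise tightens. It turns with 0.25 N m; squeezing adds a spring torque, 0.15 N m at -0.16, then some 2.5 N m per rad. Let go it springs back to about -0.2 and stays; tight is below -0.1, strained is below -0.6 (about 1.2 N m)
- sample_vial: crimped glass vial, 22 mm across, 48 mm tall, standing on the press's base plate; origin at the centre of its foot
- vial_rack: blue rack 70 x 110 mm with crimped vials, 60 mm tall over all, beside the press; origin at the centre of its underside
- cap_dish: clear shallow dish with loose aluminium caps, 90 mm across, 14 mm tall, in front of the press; origin at the centre of its underside
- spanner: small steel open-end spanner, 170 mm long, lying on the bench beside the press; not needed; origin at the middle of its underside
- wash_bottle: white wash bottle with a bent spout, 72 mm across, 207 mm tall; origin at the centre of its foot
- beaker: glass beaker, 72 mm across, 85 mm tall; origin at the centre of its foot
- tip_box: clear box of pipette tips with a yellow deck, 120 x 85 x 56 mm; origin at the centre of its underside
- marker_pen: white and blue marker pen, 130 mm long, 15 mm thick, lying; origin at the middle of its underside

How it is judged:
On the way, in this order (a step that is already met when the one before it is completed fails the run):
1. the jam nut is loosened: at least 0.3 rad off the boss (value of joint jam_nut above 0.3 rad), for 0.2 s.
2. with the nut still loose, the stop screw's pad bears on the stop post with more than 40 N (contact force between stop_pad and anything else above 40 N and value of joint jam_nut above 0.2 rad), for 0.2 s.
At the end, for the whole second after the job is handed in: The stop screw's pad bears on the stop post with 40 to 200 N, the jam nut is tight (0.1 to 0.6 rad past where it meets the boss) and at rest, and every other loose thing is within 20 mm of where it stood (contact force between stop_pad and anything else between 40 and 200 N and value of joint jam_nut between -0.6 and -0.1 rad and velocity of joint jam_nut between -0.05 and 0.05 rad/s and not (distance of any of sample_vial, vial_rack, cap_dish, spanner, wash_bottle, beaker, tip_box, marker_pen from where it was at the start of the episode above 0.02 m)); the robot touches nothing.
It fails at once if the stop screw is forced: its pad presses on the post with more than 200 N (contact force between stop_pad and anything else above 200 N).
It fails at once if the jam nut is strained: squeezed more than 0.6 rad past where it meets the boss (value of joint jam_nut below -0.6 rad).
It fails at once if something else on the bench is moved by more than 20 mm (distance of any of sample_vial, vial_rack, cap_dish, spanner, wash_bottle, beaker, tip_box, marker_pen from where it was at the start of the episode above 0.02 m).
It also fails if it takes over 67 s, if anything falls off the work surface, if the arm or the gripper's body presses on something with over 40 N, if the wrist force passes 120 N, or if a joint passes its speed limit or range.

ROBOT

A 6-joint arm with a two-finger parallel gripper is mounted at the origin on the work surface. World frame = base frame: x ahead of the robot, y to its left, z up, the work surface at z = 0. Lengths are in m, angles in rad, forces in N, time in s.
With the tool pointing down it reaches from about 0.225 to 0.725 m from the base axis. Payload 3.1 kg.
Tool frame: the origin (TCP) lies between the finger pads; the fingertips stand 8 mm ahead of it and the grasp point (between the pads) lies 11 mm behind it; x points along the fingers, y is the direction in which the jaws open and shut, and the axes are right-handed (so a half turn about x gives the same grasp; the last joint's range is limited). The gripper opens to 85 mm and grips with 20 to 120 N. Pads are 22 mm wide; open, the fingers measure 114 mm over their backs; the gripper's body (76 mm by 85 mm) begins 54 mm behind the grasp point. The pads swing forward as they close: fully open they stand 13 mm farther back than shut.
Start: joints at [1.023, 0.048, 0.099, 1.622, 0, 1.443], TCP at [0.214, 0.479, 0.239] pointing down, gripper open.
Joint ranges: [-2.91, 2.91], [-0.99, 1.94], [-1.21, 1.42], [-2.12, 2.29], [-1.49, 1.47], [-3.14, 3.14]. Speed limits (rad/s): [2.79, 2.79, 3.14, 3.14, 3.14, 3.14].

INTERFACE

Orientations are given as a unit quaternion [w, x, y, z].
In Python, from workcell import * gives the robot as it stands. The module is installed in compiled form; this text tells all that it offers.
- The arm moves only by the tool move_arm, never from a script. Its argument "rows" is a list that holds one entry, the list of rows, each a list of 5 numbers: the shift along the tool's x, y, z in cm, then the turn about the tool's x in rad, then the closure in counts, from 0 (fully open) to 255 (shut). A call has exactly 10 rows; each row is the pose to reach, as a shift and turn from the pose commanded when the call began, along the tool's axes at that moment; what a row does not reach only later rows make up. A row lasts 1/12 s, in which the tool goes at most 41.7 mm and 7.16 degrees, less where a joint would pass 70% of its speed; a pose out of reach is approached as far as the arm can. A call with a gripper value outside its range is refused whole. The fingers move at their own pace and stop on an object; the grip force is fixed at half the most. Time passes only in rows, so rows that repeat a pose let the fingers close, or fill a call up. It gives the time, the measured TCP pose, the force and the opening at its end, in the units of the state.
- read_state(): the state, without advancing time (a new reading comes with each control period).
- get_image(name): name is "side" or "top" or "wrist"; returns (picture, depth): 480x640x3 uint8, red, green, blue; 480x640 float32, m along the optical axis (not along the pixel's ray), 0 where there is no reading.
- camera_params(name): a dict with "intrinsics" (3x3 intrinsics, pixels), "camera_from_world" (4x4, takes a point from world to camera coordinates). Camera axes: x right, y up, looking along -z (the intrinsics and any distortion apply to the point x, -y, -z); pixel columns grow to the right and rows downward; lengths in m; the calibration is good to about 2 mm. A picture is of the moment at which its call begins: read the wrist's pose just before it. camera_params takes no time and is no camera call; for the wrist camera it gives the pose at the moment of the call.
- close_job(): hands the job in, once; it reports no verdict.
Trained networks look in the newest picture that a camera, given by its name, has taken for a name from the list of things; names that differ only in an ending like _2 or _b are one class to them, and where a whole thing is asked for, a point or a joint stands for the part that bears it (a point fixed in the world has none). Each returns a list of dicts, best first, with "confidence" (0 to 1); they miss things now and then, are a little off and sometimes report something else, mostly with a low value. They report only what shows in the picture. A call takes as long as a camera call.
- boxes_of(camera, target): "rect" ([left, top, width, height] in pixels, round what is visible of it).
The state is a dict: "t": time; "qpos": joint angles; "dq": joint speeds; "joint_efforts": joint torques, N m; "eef_pos": TCP position; "tcp_rot": TCP orientation; "force": force on the tool from outside, world axes, zero at the start; "wrist_torque": the same for the moment, N m; "width": opening from 0.0 (shut) to 1.0 (fully open).
Only numpy, scipy, OpenCV 4.12 (cv2) and the standard library are available. Lean on these libraries where they do the work, as an engineer would, in place of code of your own. Each camera call takes 0.05 s, during which the arm holds its last target. There are 200 camera calls.

## Working session

There is one attempt and no reset: what is moved stays moved. The work goes in short steps, Python scripts to look and compute and a tool call to move; the robot and the scene stay as the last step left them, time stands still between calls to the robot, and variables do not carry over. Pictures are saved under pics/ and viewed, about 8 in all and at most 12, crops included, and the job is handed in when it is done.

Besides the shell and the picture viewer there is one more tool, called after "Request:" as name(argument=value, ...) on one line, values as JSON. move_arm: Moves the arm, as the interface text tells. Its arguments: {"type":"object","properties":{"rows":{"type":"array","items":{"type":"array","items":{"type":"array","items":{"type":"number"}}}}},"required":["rows"]}

```bash
mkdir -p pics
cat > h.py <<'E'
from workcell import *
import numpy as np, cv2
def back(cam,u,v,d,P=None):
    P=P or camera_params(cam); K=np.array(P["intrinsics"]);T=np.linalg.inv(np.array(P["camera_from_world"]))
    x=(u-K[0,2])/K[0,0]*d; y=(v-K[1,2])/K[1,1]*d
    return (T@np.array([x,-y,-d,1]))[:3]
def cloud(cam,dep,P=None):
    P=P or camera_params(cam); K=np.array(P["intrinsics"]);T=np.linalg.inv(np.array(P["camera_from_world"]))
    v,u=np.mgrid[0:480,0:640]
    p=np.stack([(u-K[0,2])/K[0,0]*dep,-(v-K[1,2])/K[1,1]*dep,-dep,np.ones_like(dep)],-1)
    return (p@T.T)[...,:3]
E
python3 - <<'E'
from h import *
s=read_state(); print({k:np.round(v,3) for k,v in s.items()})
for c in("top","side"):
    im,d=get_image(c); P=camera_params(c); print(c,np.round(P["intrinsics"],1).tolist(),P.keys(), np.round(np.linalg.inv(P["camera_from_world"]),3).tolist())
    cv2.imwrite(f"pics/{c}0.png",im[...,::-1]); np.save(f"{c}0.npy",d)
    C=cloud(c,d)
    for t in("screw_head","nut_grip","boss_top","press"):
        for b in boxes_of(c,t)[:2]:
            l,tp,w,h=b["rect"];u,v=l+w/2,tp+h/2
            dd=d[int(v),int(u)]; print(c,t,round(b["confidence"],2),np.round(b["rect"]),np.round(back(c,u,v,dd),3) if dd>0 else 0)
E
```

```text
{'t': np.float64(0.0), 'qpos': array([1.023, 0.049, 0.098, 1.622, 0.   , 1.443]), 'dq': array([ 0.   , -0.001, -0.001,  0.001, -0.002,  0.001]), 'joint_efforts': array([ 0.0000e+00, -3.3878e+01,  3.2001e+01,  2.0000e-02, -0.0000e+00,
       -0.0000e+00]), 'eef_pos': array([0.214, 0.479, 0.238]), 'tcp_rot': array([ 0.691,  0.147,  0.692, -0.148]), 'force': array([ 0.532, -0.35 ,  0.234]), 'wrist_torque': array([0.003, 0.068, 0.039]), 'width': np.float64(1.003)}
top [[460.2, 0.0, 325.4], [0.0, 460.2, 234.6], [0.0, 0.0, 1.0]] dict_keys(['intrinsics', 'camera_from_world']) [[-0.021, 0.979, -0.201, 0.315], [-1.0, -0.022, -0.002, 0.019], [-0.007, 0.2, 0.98, 1.087], [0.0, 0.0, 0.0, 1.0]]
top screw_head 0.6 [307. 228.  19.  14.] [0.496 0.039 0.201]
top nut_grip 0.7 [160. 164.  49.  46.] [0.623 0.324 0.133]
top nut_grip 0.52 [308. 238.  19.  15.] [0.477 0.037 0.188]
top boss_top 0.94 [294. 166. 132. 125.] [ 0.547 -0.059  0.023]
top press 0.84 [298. 165. 125. 127.] [ 0.546 -0.06   0.027]
side [[578.2, 0.0, 306.0], [0.0, 578.2, 232.9], [0.0, 0.0, 1.0]] dict_keys(['intrinsics', 'camera_from_world']) [[0.987, 0.066, -0.146, 0.294], [-0.158, 0.53, -0.833, -1.102], [0.022, 0.846, 0.533, 0.866], [0.0, 0.0, 0.0, 1.0]]
side screw_head 0.51 [303. 207.  10.  17.] [0.496 0.031 0.188]
side boss_top 0.68 [274. 195. 101. 140.] [ 0.512 -0.097  0.137]
side press 0.84 [271. 195. 104. 140.] [ 0.509 -0.096  0.136]
```

View pics/top0.png

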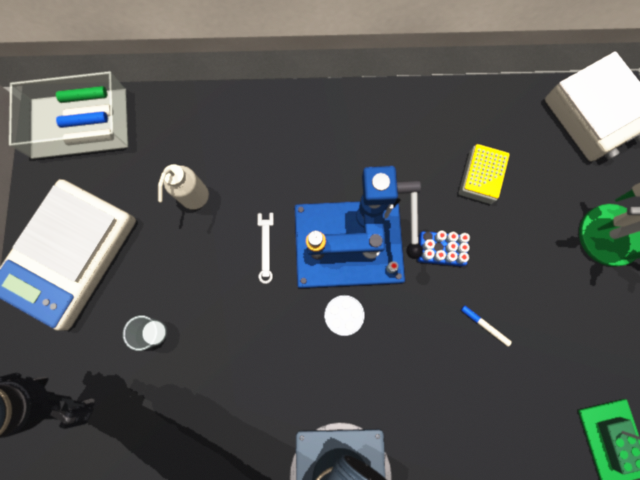

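View pics/side0.png

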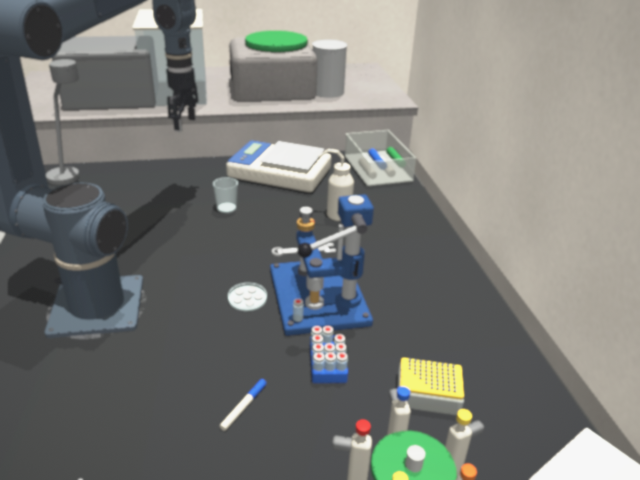

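Run:
```python
from h import *
for c in("top","side"):
    d=np.load(f"{c}0.npy"); C=cloud(c,d); m=(d>0)&(abs(C[...,0]-.495)<.05)&(abs(C[...,1]-.035)<.05)
    for lo,hi in((.193,.207),(.162,.174),(.13,.138)):
        q=C[m&(C[...,2]>lo)&(C[...,2]<hi)]
        print(c,lo,len(q),np.round(q.min(0),4) if len(q) else '',np.round(q.max(0),4) if len(q) else '',np.round(np.median(q,0),4) if len(q) else '')
```

```text
top 0.193 168 [0.4774 0.0281 0.1935] [0.5049 0.0559 0.2059] [0.4903 0.0418 0.201 ]
top 0.162 131 [0.4714 0.0224 0.1626] [0.5081 0.0612 0.1738] [0.4819 0.041  0.1695]
top 0.13 365 [ 0.472  -0.0149  0.1301] [0.512 0.061 0.138] [0.4875 0.0063 0.1349]
side 0.193 88 [0.4778 0.0243 0.1931] [0.5065 0.0555 0.2021] [0.4921 0.0357 0.1985]
side 0.162 122 [0.4732 0.016  0.162 ] [0.5128 0.0568 0.1737] [0.4899 0.0329 0.1677]
side 0.13 135 [ 0.4734 -0.0038  0.1301] [0.512  0.0561 0.138 ] [0.4918 0.0199 0.1331]
```

The top view shows the press at about (350,245). The stop's screw head is at (316,239), with the brass nut just under it. The side view shows the same stack at (306,215). The approach from the front left is free, and the axis is near (0.492, 0.041).

```bash
cat >> h.py <<'E'
from scipy.spatial.transform import Rotation as Ro
def rot(s): return Ro.from_quat(np.roll(s["tcp_rot"],-1)).as_matrix()
def shift(p):
    s=read_state(); return np.round(rot(s).T@(np.array(p)-s["eef_pos"])*100,2)
E
python3 - <<'E'
from h import *
s=read_state(); print(np.round(rot(s),3)); print(shift([.492,.041,.25]))
E
```

```text
[[-0.     0.408  0.913]
 [-0.     0.913 -0.408]
 [-1.    -0.    -0.   ]]
[ -1.07 -28.7   43.26]
```

Request:
move_arm(rows=[[[-0.5,-1.0,1.5,0,0],[-1,-2.8,4.2,0,0],[-1,-4.6,6.9,0,0],[-1,-6.4,9.6,0,0],[-1,-8.2,12.3,0,0],[-1,-10,15,0,0],[-1,-11.8,17.7,0,0],[-1,-13.6,20.4,0,0],[-1,-15.4,23.1,0,0],[-1,-17.2,25.8,0,0]]])

```text
t: 1.33
eef_pos: [0.3801, 0.2158, 0.2496]
tcp_rot: [0.692, 0.147, 0.691, -0.147]
force: [0.1, 0.7, 0.6]
width: 1.004
```

Request:
move_arm(rows=[[[0,-1.8,2.7,0,0],[0,-3.6,5.4,0,0],[0,-5.4,8.1,0,0],[0,-7.2,10.8,0,0],[0,-9,13.5,0,0],[0,-10.5,16,0,0],[0,-11.2,17,0,0],[0,-11.5,17.4,0,0],[0,-11.5,17.4,0,0],[0,-11.5,17.4,0,0]]])

```text
t: 2.17
eef_pos: [0.491, 0.042, 0.2494]
tcp_rot: [0.691, 0.147, 0.692, -0.147]
force: [-1.2, 0.5, -0.2]
width: 0.999
```

Run:
```python
from h import *
s=read_state(); print(s["t"],np.round(s["qpos"],3),np.round(s["eef_pos"],4),s["width"]); 
P=camera_params("wrist"); im,d=get_image("wrist"); cv2.imwrite("pics/w0.png",im[...,::-1])
np.save("w0.npy",d)
C=cloud("wrist",d,P); m=(d>0)&(abs(C[...,0]-.492)<.04)&(abs(C[...,1]-.041)<.04)
for lo,hi in((.19,.21),(.162,.176),(.13,.14)):
    q=C[m&(C[...,2]>lo)&(C[...,2]<hi)]
    if len(q):
        c,r=cv2.minEnclosingCircle(q[:,:2].astype(np.float32)); print(lo,len(q),np.round(q.min(0),4),np.round(q.max(0),4),np.round(np.median(q,0),4),c,r)
print(rot(s).round(3),shift([.492,.041,.25]), s["force"],s["wrist_torque"])
```

```text
2.1667 [-5.100e-02 -3.200e-02  3.800e-02  1.642e+00  1.000e-03  3.680e-01] [0.491  0.042  0.2494] 0.9987220584936496
0.19 2058 [0.4749 0.0265 0.1901] [0.5043 0.0553 0.2023] [0.4879 0.0416 0.1994] (0.48960942029953003, 0.04111117869615555) 0.014826783910393715
0.162 1246 [0.469  0.0206 0.162 ] [0.5068 0.0612 0.1703] [0.4789 0.0474 0.1678] (0.4895305931568146, 0.040990278124809265) 0.02066922001540661
0.13 1469 [0.4699 0.001  0.13  ] [0.5096 0.0604 0.1354] [0.4799 0.0125 0.1331] (0.49016159772872925, 0.02969186007976532) 0.03400425612926483
[[-0.001  0.407  0.913]
 [ 0.001  0.913 -0.407]
 [-1.     0.001 -0.001]] [-0.05 -0.08  0.16] [-1.16191129  0.52491121 -0.17689044] [ 0.02808982 -0.01295332  0.01306121]
```

View pics/w0.png

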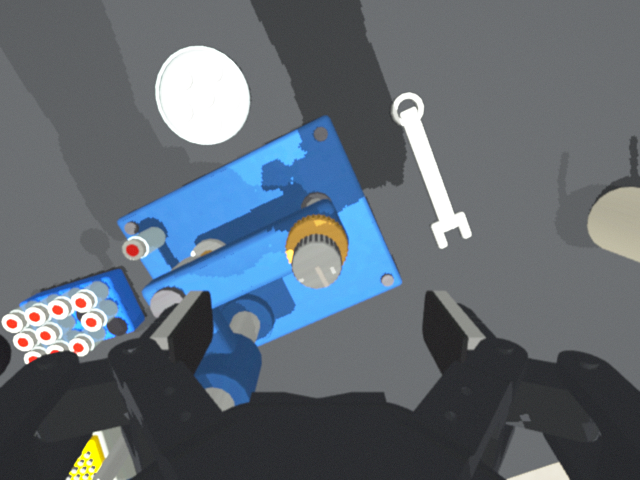

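The wrist view shows the head at (317,260) and the nut at (317,240). Nothing stands between the open fingers. I'll use (0.4905, 0.041) as the axis and go down over the nut.

Request:
move_arm(rows=[[[1.5,-0.1,0,0,0],[3.5,-0.1,0,0,0],[5.5,-0.1,0,0,0],[7.5,-0.1,0,0,0],[9,-0.1,0,0,0],[9.8,-0.1,0,0,0],[10.1,-0.1,0,0,0],[10.1,-0.1,0,0,0],[10.1,-0.1,0,0,0],[10.1,-0.1,0,0,0]]])

```text
t: 3.05
eef_pos: [0.4919, 0.0405, 0.1498]
tcp_rot: [0.693, 0.147, 0.691, -0.147]
force: [-1.0, 0.8, -0.4]
width: 1.001
```

```bash
cat > st.py <<'E'
from h import *
s=read_state(); R=rot(s); print(round(float(s["t"]),2),"q6",s["qpos"][5].round(3),"p",s["eef_pos"].round(4),"f",s["force"].round(2),"tq",s["wrist_torque"].round(3),"w",round(float(s["width"]),3),"yaw",round(float(np.arctan2(R[1,1],R[0,1])),3),"eff6",s["joint_efforts"][5].round(3), "dx", shift([.4905,.041,s["eef_pos"][2]]))
E
python3 st.py
python3 - <<'E'
from h import *
P=camera_params("wrist");print(np.linalg.inv(P["camera_from_world"])[:3,3])
im,d=get_image("wrist"); cv2.imwrite("pics/w1.png",im[...,::-1])
E
```

```text
3.05 q6 0.366 p [0.4919 0.0405 0.1498] f [-0.97  0.84 -0.41] tq [ 0.011 -0.026  0.013] w 1.001 yaw 1.151 eff6 0.0 dx [-0.   -0.02 -0.15]
[0.42912388 0.06719478 0.28387499]
```

View pics/w1.png

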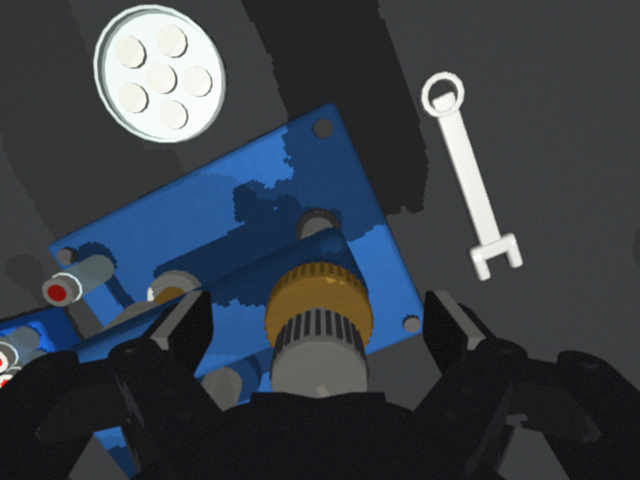

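The wrist view shows the nut at (320,300), centred between the fingers at 210 and 425. I'll close on it.

Request:
move_arm(rows=[[[0.05,0,-0.1,0,60],[0.05,0,-0.1,0,100],[0.05,0,-0.1,0,255],[0.05,0,-0.1,0,255],[0.05,0,-0.1,0,255],[0.05,0,-0.1,0,255],[0.05,0,-0.1,0,255],[0.05,0,-0.1,0,255],[0.05,0,-0.1,0,255],[0.05,0,-0.1,0,255]]])

```text
t: 3.93
eef_pos: [0.4907, 0.0415, 0.1485]
tcp_rot: [0.692, 0.148, 0.691, -0.147]
force: [0.3, 5.8, 5.4]
width: 0.449
```

```bash
python3 st.py
```

```text
3.93 q6 0.366 p [0.4907 0.0415 0.1485] f [0.26 5.83 5.37] tq [ 1.136 -0.177 -0.057] w 0.449 yaw 1.151 eff6 -0.047 dx [-0.   -0.05  0.  ]
```

Request:
move_arm(rows=[[[0,0,0,-0.1,255],[0,0,0,-0.2,255],[0,0,0,-0.3,255],[0,0,0,-0.4,255],[0,0,0,-0.5,255],[0,0,0,-0.6,255],[0,0,0,-0.7,255],[0,0,0,-0.8,255],[0,0,0,-0.9,255],[0,0,0,-0.95,255]]])

```text
t: 4.77
eef_pos: [0.4907, 0.0409, 0.1485]
tcp_rot: [0.683, -0.186, 0.682, 0.186]
force: [1.0, 3.9, 4.8]
width: 0.451
```

```bash
python3 st.py
python3 - <<'E'
from h import *
im,d=get_image("wrist"); cv2.imwrite("pics/w2.png",im[...,::-1])
E
```

```text
4.77 q6 -0.587 p [0.4907 0.0409 0.1485] f [1.03 3.93 4.83] tq [ 0.951 -0.072 -0.223] w 0.451 yaw 2.104 eff6 -0.117 dx [-0.    0.02 -0.01]
```

View pics/w2.png

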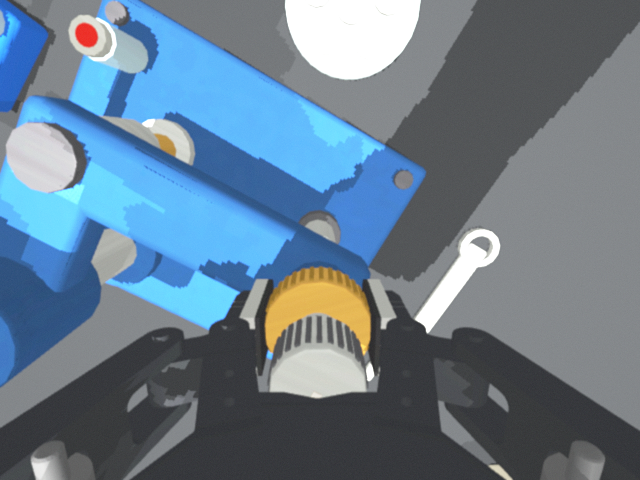

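The pads hold the nut at (318,315), and the knurl has turned with them. The torque of about 0.22 N m matches free turning, so the nut should be near +0.8 rad. I'll let go, rise to the head and grip it.

Request:
move_arm(rows=[[[0,0,0,0,90],[0,0,0,0,90],[0,0,0,0,90],[0,0,0,0,90],[0,0,0,0,90],[-0.8,0,0,0,90],[-1.8,0,0,0,90],[-2.6,0,0,0,90],[-3.1,0,0,0,90],[-3.1,0,0,0,90]]])

```text
t: 5.65
eef_pos: [0.4916, 0.0406, 0.1814]
tcp_rot: [0.684, -0.186, 0.681, 0.185]
force: [0.3, -0.6, -0.6]
width: 0.653
```

```bash
python3 st.py
```

```text
5.65 q6 -0.584 p [0.4916 0.0406 0.1814] f [ 0.27 -0.57 -0.6 ] tq [ 0.01   0.002 -0.046] w 0.653 yaw 2.101 eff6 0.0 dx [-0.    0.09 -0.07]
```

Request:
move_arm(rows=[[[0,0,-0.05,0,90],[0,0,-0.05,0,140],[0,0,-0.05,0,255],[0,0,-0.05,0,255],[0,0,-0.05,0,255],[0,0,-0.05,0,255],[0,0,-0.05,0,255],[0,0,-0.05,0,255],[0,0,-0.05,0,255],[0,0,-0.05,0,255]]])

```text
t: 6.48
eef_pos: [0.4895, 0.0402, 0.1785]
tcp_rot: [0.682, -0.185, 0.683, 0.185]
force: [0.5, -1.9, -0.5]
width: 0.308
```

```bash
python3 st.py
python3 - <<'E'
from h import *
im,d=get_image("wrist"); cv2.imwrite("pics/w3.png",im[...,::-1])
E
python3 st.py
```

```text
6.48 q6 -0.584 p [0.4895 0.0402 0.1785] f [ 0.47 -1.93 -0.45] tq [-0.491  0.047  0.056] w 0.308 yaw 2.101 eff6 0.04 dx [-0.    0.02  0.12]
6.53 q6 -0.584 p [0.4895 0.0402 0.1786] f [-1.3  -1.81 -0.74] tq [-0.447  0.068  0.087] w 0.306 yaw 2.101 eff6 0.041 dx [-0.    0.02  0.12]
```

View pics/w3.png

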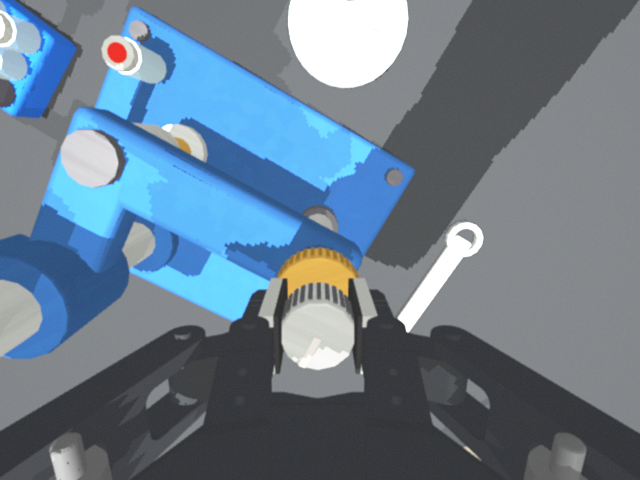

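The head is gripped at (317,325), clear above the nut. I'll turn it clockwise in checked steps.

Request:
move_arm(rows=[[[0,0,0,0.04,255],[0,0,0,0.08,255],[0,0,0,0.12,255],[0,0,0,0.16,255],[0,0,0,0.2,255],[0,0,0,0.24,255],[0,0,0,0.28,255],[0,0,0,0.32,255],[0,0,0,0.36,255],[0,0,0,0.4,255]]])

```text
t: 7.37
eef_pos: [0.4893, 0.041, 0.1786]
tcp_rot: [0.705, -0.045, 0.706, 0.046]
force: [-1.6, -0.2, -0.0]
width: 0.309
```

```bash
python3 st.py
```

```text
7.37 q6 -0.183 p [0.4893 0.041  0.1786] f [-1.62 -0.19 -0.03] tq [-0.175  0.198  0.091] w 0.309 yaw 1.7 eff6 -0.205 dx [-0.   -0.01  0.12]
```

Request:
move_arm(rows=[[[0,0,0,0.03,255],[0,0,0,0.06,255],[0,0,0,0.09,255],[0,0,0,0.12,255],[0,0,0,0.15,255],[0,0,0,0.18,255],[0,0,0,0.21,255],[0,0,0,0.24,255],[0,0,0,0.27,255],[0,0,0,0.3,255]]])

```text
t: 8.2
eef_pos: [0.4893, 0.0416, 0.1786]
tcp_rot: [0.704, 0.061, 0.705, -0.059]
force: [-1.4, 1.9, 0.5]
width: 0.307
```

```bash
python3 st.py
```

```text
8.2 q6 0.117 p [0.4893 0.0416 0.1786] f [-1.39  1.91  0.52] tq [0.083 0.149 0.134] w 0.307 yaw 1.401 eff6 -0.103 dx [-0.   -0.04  0.13]
```

Request:
move_arm(rows=[[[0,0,0,0.03,255],[0,0,0,0.06,255],[0,0,0,0.09,255],[0,0,0,0.12,255],[0,0,0,0.15,255],[0,0,0,0.18,255],[0,0,0,0.21,255],[0,0,0,0.24,255],[0,0,0,0.27,255],[0,0,0,0.3,255]]])

```text
t: 9.03
eef_pos: [0.4895, 0.0421, 0.1786]
tcp_rot: [0.687, 0.166, 0.688, -0.163]
force: [0.4, 3.5, 0.1]
width: 0.307
```

```bash
python3 st.py
```

```text
9.03 q6 0.416 p [0.4895 0.0421 0.1786] f [0.43 3.49 0.06] tq [0.395 0.103 0.268] w 0.307 yaw 1.101 eff6 0.026 dx [-0.   -0.06  0.14]
```

Request:
move_arm(rows=[[[0,0,0,0,255],[0,0,0,0,255],[0,0,0,0,255],[0,0,0,0,255],[0,0,0,0,255],[0,0,0,0,255],[0,0,0,0,255],[0,0,0,0,255],[0,0,0,0,255],[0,0,0,0,255]]])

```text
t: 9.87
eef_pos: [0.4895, 0.0421, 0.1785]
tcp_rot: [0.687, 0.165, 0.688, -0.163]
force: [-1.0, 5.4, -0.4]
width: 0.309
```

```bash
python3 st.py; for i in 1 2 3 4 5; do python3 -c "
from h import *
get_image('side');print(read_state()['wrist_torque'].round(3),read_state()['joint_efforts'][5])"; done
```

```text
9.87 q6 0.415 p [0.4895 0.0421 0.1785] f [-0.97  5.39 -0.37] tq [0.908 0.154 0.022] w 0.309 yaw 1.103 eff6 0.067 dx [-0.   -0.05  0.14]
[0.921 0.171 0.059] 0.06659313105046749
[0.911 0.174 0.065] 0.06662708474323153
[0.857 0.112 0.067] 0.06661495193839073
[0.857 0.185 0.042] 0.06661858409643173
[0.938 0.138 0.022] 0.06661793449893594
```

Request:
move_arm(rows=[[[0,0,0,0,255],[0,0,0,0,255],[0,0,0,0,255],[0,0,0,0,255],[0,0,0,0,255],[0,0,0,0,255],[0,0,0,0.015,255],[0,0,0,0.03,255],[0,0,0,0.045,255],[0,0,0,0.06,255]]])

```text
t: 10.95
eef_pos: [0.4895, 0.0422, 0.1786]
tcp_rot: [0.682, 0.186, 0.683, -0.183]
force: [-0.3, 5.0, 0.1]
width: 0.305
```

```bash
python3 st.py;for i in 1 2 3; do python3 -c "
from h import *
get_image('side');print(read_state()['wrist_torque'].round(3),read_state()['joint_efforts'][5])"; done
```

```text
10.95 q6 0.475 p [0.4895 0.0422 0.1786] f [-0.31  5.01  0.09] tq [0.99  0.058 0.274] w 0.305 yaw 1.043 eff6 0.168 dx [-0.   -0.05  0.14]
[0.949 0.147 0.219] 0.2311911480501294
[0.938 0.146 0.128] 0.1859444472938776
[0.929 0.151 0.139] 0.1487187249585986
```

Moving torque is about 0.27 N m against about 0.1–0.13 free, so the pad bears at roughly 120 N. I'll release and go down to the nut.

Request:
move_arm(rows=[[[0,0,0,0,90],[0,0,0,0,90],[0,0,0,0,90],[0,0,0,0,90],[0,0,0,0,90],[0.8,0,0,0,90],[1.8,0,0,0,90],[2.6,0,0,0,90],[3.0,0,0,0,90],[3.0,0,0,0,90]]])

```text
t: 11.93
eef_pos: [0.4883, 0.0405, 0.1465]
tcp_rot: [0.681, 0.185, 0.684, -0.185]
force: [-0.3, 0.1, -1.0]
width: 0.644
```

```bash
python3 st.py
python3 - <<'E'
from h import *
im,d=get_image("wrist"); cv2.imwrite("pics/w4.png",im[...,::-1])
E
```

```text
11.93 q6 0.476 p [0.4883 0.0405 0.1465] f [-0.34  0.06 -1.04] tq [-0.003  0.009  0.021] w 0.644 yaw 1.041 eff6 -0.0 dx [-0.    0.15  0.17]
```

View pics/w4.png

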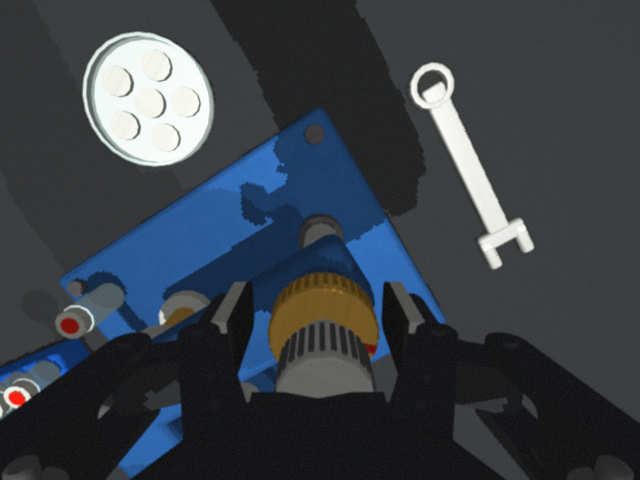

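The nut is at (323,315) between the pads at 252 and 383, about 1 mm off centre. I'll correct that and close.

Request:
move_arm(rows=[[[-0.1,0.12,0.1,0,90],[-0.1,0.12,0.1,0,90],[-0.1,0.12,0.1,0,255],[-0.1,0.12,0.1,0,255],[-0.1,0.12,0.1,0,255],[-0.1,0.12,0.1,0,255],[-0.1,0.12,0.1,0,255],[-0.1,0.12,0.1,0,255],[-0.1,0.12,0.1,0,255],[-0.1,0.12,0.1,0,255]]])

```text
t: 12.82
eef_pos: [0.4917, 0.041, 0.1508]
tcp_rot: [0.683, 0.185, 0.682, -0.185]
force: [-0.8, -0.3, 5.7]
width: 0.443
```

```bash
python3 st.py
```

```text
12.82 q6 0.477 p [0.4917 0.041  0.1508] f [-0.78 -0.31  5.75] tq [-0.045  0.206  0.041] w 0.443 yaw 1.041 eff6 0.013 dx [-0.   -0.06 -0.11]
```

Request:
move_arm(rows=[[[0,0,0,0.08,255],[0,0,0,0.16,255],[0,0,0,0.24,255],[0,0,0,0.32,255],[0,0,0,0.4,255],[0,0,0,0.48,255],[0,0,0,0.56,255],[0,0,0,0.62,255],[0,0,0,0.66,255],[0,0,0,0.7,255]]])

```text
t: 13.65
eef_pos: [0.4915, 0.0408, 0.1508]
tcp_rot: [0.578, 0.408, 0.577, -0.408]
force: [-1.8, -0.4, 5.3]
width: 0.448
```

```bash
python3 st.py
```

```text
13.65 q6 1.178 p [0.4915 0.0408 0.1508] f [-1.85 -0.41  5.34] tq [-0.17   0.297  0.217] w 0.448 yaw 0.34 eff6 -0.046 dx [-0.   -0.08 -0.05]
```

Request:
move_arm(rows=[[[0,0,0,0.03,255],[0,0,0,0.06,255],[0,0,0,0.09,255],[0,0,0,0.12,255],[0,0,0,0.15,255],[0,0,0,0.18,255],[0,0,0,0.21,255],[0,0,0,0.24,255],[0,0,0,0.27,255],[0,0,0,0.3,255]]])

```text
t: 14.48
eef_pos: [0.4913, 0.0407, 0.1508]
tcp_rot: [0.511, 0.49, 0.51, -0.49]
force: [-1.7, -1.3, 6.2]
width: 0.445
```

```bash
python3 st.py
```

```text
14.48 q6 1.477 p [0.4913 0.0407 0.1508] f [-1.69 -1.34  6.19] tq [-0.189  0.361  0.493] w 0.445 yaw 0.041 eff6 0.266 dx [-0.   -0.08 -0.03]
```

Torque is 0.49 N m, so the nut is at about -0.2, which agrees with dead reckoning. I'll add a last 0.13 rad.

Request:
move_arm(rows=[[[0,0,0,0,255],[0,0,0,0,255],[0,0,0,0.02,255],[0,0,0,0.04,255],[0,0,0,0.06,255],[0,0,0,0.08,255],[0,0,0,0.1,255],[0,0,0,0.11,255],[0,0,0,0.12,255],[0,0,0,0.13,255]]])

```text
t: 15.32
eef_pos: [0.4913, 0.0407, 0.1508]
tcp_rot: [-0.478, -0.521, -0.477, 0.521]
force: [-2.9, -1.2, 7.2]
width: 0.448
```

```bash
python3 st.py
python3 - <<'E'
from h import *
im,d=get_image("wrist"); cv2.imwrite("pics/w5.png",im[...,::-1])
E
```

```text
15.32 q6 1.605 p [0.4913 0.0407 0.1508] f [-2.87 -1.15  7.2 ] tq [-0.234  0.447  0.791] w 0.448 yaw -0.087 eff6 0.712 dx [-0.   -0.08 -0.02]
```

View pics/w5.png

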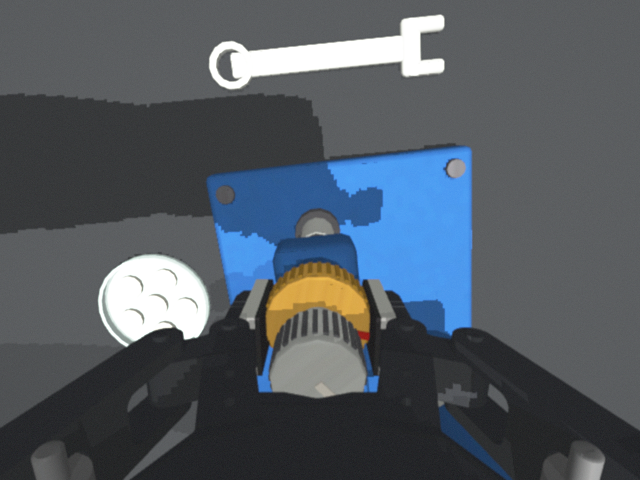

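At 0.79 N m the nut is at about -0.32, and the red line at (364,334) has stayed with the pads, so there was no slip. I'll let go and withdraw.

Request:
move_arm(rows=[[[0,0,0,0,80],[0,0,0,0,80],[0,0,0,0,80],[0,0,0,0,80],[0,0,0,0,80],[0,0,0,0,80],[-1,0,0,0,80],[-2.5,0,0,0,80],[-4,0,0,0,80],[-5.5,0,0,0,80]]])

```text
t: 16.2
eef_pos: [0.4912, 0.041, 0.2061]
tcp_rot: [0.477, 0.522, 0.477, -0.522]
force: [-0.4, 0.0, -0.8]
width: 0.684
```

Request:
move_arm(rows=[[[-1,0,0,-0.1,80],[-2,0,0,-0.2,80],[-3,0,0,-0.3,80],[-4,0,0,-0.4,80],[-5,0,0,-0.5,80],[-6,0,0,-0.6,80],[-6,0,0,-0.6,80],[-6,0,0,-0.6,80],[-6,0,0,-0.6,80],[-6,0,0,-0.6,80]]])

```text
t: 17.03
eef_pos: [0.4909, 0.0411, 0.2641]
tcp_rot: [0.609, 0.358, 0.61, -0.358]
force: [-0.3, 0.8, 0.0]
width: 0.683
```

```bash
python3 st.py
python3 - <<'E'
from h import *
im,d=get_image("wrist")
a=cv2.imread("pics/w3.png"); b=im[...,::-1]
get_image("top"); t,_=get_image("top"); t0=cv2.imread("pics/top0.png")
cv2.imwrite("pics/end.png",np.vstack([np.hstack([cv2.resize(b[180:420,200:440],(400,300)),cv2.resize(a[220:400,220:400],(400,300))]),np.hstack([cv2.resize(t0,(400,300)),cv2.resize(t[...,::-1],(400,300))])]))
E
```

```text
17.03 q6 1.008 p [0.4909 0.0411 0.2641] f [-0.31  0.79  0.01] tq [-0.01   0.036 -0.046] w 0.683 yaw 0.51 eff6 0.009 dx [ 0.   -0.04 -0.01]
```

View pics/end.png

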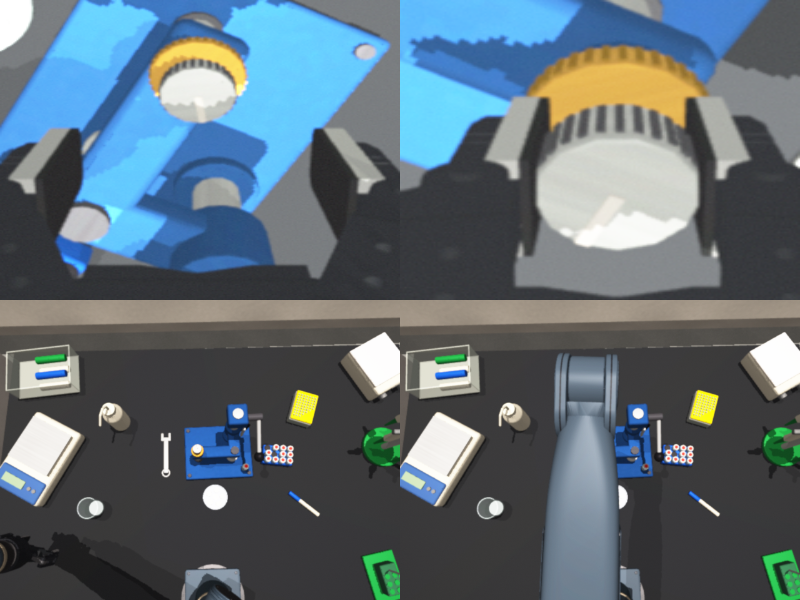

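Everything is in place. The screw head's white line sits where the turn says it should, the bench is unchanged, and the gripper is clear. Handing in.

```bash
python3 -c "
from workcell import *
print(close_job(), read_state()['t'])"
```

```text
the job is handed in; nothing more can be done
the job is handed in; nothing more can be done
```

The depth stop is set and the job is handed in, at about 17 s of the 67 s allowed. `close_job()` gives no verdict. The pad force and nut angle below are worked out from wrist torque and turn, since neither can be read directly.

- **Loosening:** I turned the jam nut back 0.95 rad, to about +0.8 rad, where it turned freely at about 0.22 N m.
- **Stop screw:** I turned it clockwise about 1.06 rad. The torque while turning rose from 0.09–0.13 N m to 0.27 N m, so the pad bore at roughly 120 N. It should have sprung back to about 95 N on release. At rest in the grip the torque fell to about 0.05 N m, which could have meant no contact, so I turned it another 0.06 rad. The torque came back to 0.27 N m, so I took it as bearing.
- **Tightening:** I turned the nut clockwise 1.13 rad to 0.79 N m, about -0.32 rad, and let go. It should rest near -0.2 rad.

**Last checks:**
- The gripper was clear at a TCP height of 0.264 m with no force on it.
- The white line on the screw head was where the turn put it, so the head had not slipped or been dragged by the nut.
- Everything visible in the last top view was where it started. The arm hid the spanner and part of the dish there. They looked undisturbed in the wrist picture taken at the end of tightening, but I did not measure them.

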